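# Build up a flow cell in the free assembly nest

### The job

A finished flow cell stands in one of the two assembly nests on the bench; build a second one in the empty nest. Put in the deep cell body first, then the open spacer frame on it, then the cover plate with its screw heads upward, each square between the corner guides and fully home on the part below before the next goes in. Set the parts down rather than letting them fall, let go of everything, and leave the finished cell, the bottle, the tube rack and the beaker where they are.

Things in the scene. Friction and masses are not known exactly. Their poses are not given: they have to be found in the camera images.
- nest_a: assembly nest fixed to the bench: 150 x 100 x 10 mm aluminium base plate (long side = own x) with four L-shaped steel corner guides round a 114 x 64 mm pocket; guides straight to 67 mm above the bench, then flaring out to 80 mm; on each long side an 82 mm gap between guides lets fingers in. One nest is empty, the other taken; sides vary. Origin: centre of its underside, on the bench.
- nest_b: a second nest, identical to nest_a in shape and size. Origin: centre of its underside, on the bench.
- nest_a_floor (a point): centre of the pocket floor of nest_a, 10 mm above the bench; x along the pocket's long side, z up.
- nest_b_floor (a point): centre of the pocket floor of nest_b, 10 mm above the bench; x along the pocket's long side, z up.
- finished_cell: complete stack (body, frame and cover, one solid piece here), 110 mm long (own x) by 60 mm wide (own y), 61 mm high to the top of its cover plate (4 mm more to the screw heads), 0.6 kg, loose in one of the nests; its pose shows which nest is taken. Origin: centre of its underside.
- cell_body: aluminium block, 110 mm long (own x) by 60 mm wide (own y), 35 mm high, with a 66 x 30 mm rectangular trough 22 mm deep in its top, about 0.35 kg, lying flat on the bench with the trough up. Origin: centre of its underside, z up.
- spacer_frame: white plastic rectangular frame, 110 mm long (own x) by 60 mm wide (own y), 14 mm high, with a 74 x 30 mm opening right through, about 0.08 kg, flat on the bench. Origin: centre of its underside, z up.
- cover_plate: closed steel plate, 110 mm long (own x) by 60 mm wide (own y), 12 mm thick, with a round 40 mm boss and four small screw heads, all 4 mm high, on top, about 0.16 kg, flat on the bench. Origin: centre of its underside, z up.
- media_bottle_small: bystander: clear screw-capped bottle, 50 mm wide, 132 mm tall, right of the work. Origin: centre of its underside.
- tube_rack: bystander: clear rack with tubes, 50 x 150 mm, 101 mm tall, left of the work. Origin: centre of its underside.
- beaker: bystander: clear open beaker, 55 mm wide, 70 mm tall, left of the work. Origin: centre of its underside.
Things that resemble listed ones, but are neither listed nor needed, are in the scene too. What is shaped like the nest_a but black is not meant. Leave any turquoise look-alike of the cover_plate alone.

How it is judged:
By the outcome, as a careful person would: the job done as asked, in the order asked, and still so for the second after the job is handed in, with the robot touching nothing.
It also fails if it takes over 66 s, if anything falls off the work surface, if the arm or the gripper's body presses on something with over 40 N, if the wrist force passes 120 N, or if a joint passes its speed limit or range.

### The arm

A 6-joint arm with a two-finger parallel gripper is mounted at the origin on a cart in front of the work surface, level with it; the furniture and walls round the work are solid. World frame = base frame: x ahead of the robot, y to its left, z up, the work surface at z = 0. Lengths are in m, angles in degrees, forces in N, time in s.
With the tool pointing down it reaches from about 0.325 to 0.775 m from the base axis. Payload 5.5 kg.
Tool frame: the origin (TCP) lies at the centre of the arm's flange, where the gripper is bolted on; the fingertips stand 182 mm ahead of it and the grasp point (between the pads) lies 163 mm ahead of it; z points along the fingers, y is the line along which they close (so a half turn about z gives the same grasp; the last joint's range is limited). The gripper opens to 88 mm and grips with 3 to 60 N. Pads are 20 mm wide; open, the fingers measure 115 mm over their backs; the gripper's body (75 mm by 178 mm) begins 61 mm behind the grasp point.
Start: joints at [-77.561, 5.22, 70.514, -0, 104.267, -3.249], TCP at [0.162, -0.578, 0.405] pointing down, gripper open.
Joint ranges: [-164.24, 164.24], [-49.07, 125.15], [9.68, 141.18], [-86.29, 266.29], [3.28, 154.24], [-151.56, 151.56]. Speed limits (degrees/s): [147.25, 147.25, 172.46, 180, 180, 180].

### API

Orientations are given as [roll, pitch, yaw] about the fixed x, y, z axes, in that order (R = Rz(yaw) Ry(pitch) Rx(roll)).
In Python, from station import r gives the robot as it stands. The module is installed in compiled form; this text tells all that it offers. Calls block until the motion is done:
- r.reach(position, orientation): joint-space move of the TCP to a pose.
- r.servo_line(position, rotation=None, speed=0.15): straight line of the TCP; rotation=None keeps the orientation; speed is the mean speed in m/s.
- r.move_joints(angles): joint-space move.
- r.let_go() and r.grab(squeeze=None): open the fingers fully, or close them until they stop; squeeze is the grip in N (None keeps the last).
- r.wait(seconds).
- r.inverse_kinematics(position, orientation): joint angles nearest the present ones, or None.
- r.sense(): the state.
- r.snapshot(name): name is "scene" or "top" or "wrist"; returns a dict with "frame" (400x640x3 uint8, red, green, blue), "fx", "fy", "cx", "cy" (pixels), "R" (3x3) and "t" (3): a world point X has camera coordinates R X + t. Camera axes: x right, y down, z forward; pixel columns grow to the right and rows downward; lengths in m; the calibration is good to about 2 mm. A picture is of the moment at which its call begins. There is no depth.
A pose or a line that the arm cannot do raises r.IKError and nothing moves.
- r.hand_in(): hands the job in; it is judged then, once.
The state is a dict: "clock": time; "joints": joint angles; "joint_vel": joint speeds; "joint_torque": joint torques, N m; "tcp_pos": TCP position; "orientation": TCP orientation; "contact_force": force on the tool from outside, world axes, zero at the start; "torque": the same for the moment, N m; "opening": finger opening in m; "gripper_force": force on a finger pad.
Only numpy, scipy, OpenCV 4.12 (cv2) and the standard library are available. Lean on these libraries where they do the work, as an engineer would, in place of code of your own. Each camera call takes 0.05 s, during which the arm holds its last target. There are 200 camera calls.

## Working session

There is one attempt and no reset: what is moved stays moved. The work goes in short steps, each a Python script; the robot and the scene stay as the last script left them, time stands still between calls to the robot, and variables do not carry over. Pictures are saved under pics/ and viewed, at most 10 in all, crops included, and the job is handed in when it is done.

```bash
mkdir -p pics
python3 - <<'E'
from station import r
import cv2,numpy as np,pickle
for n in("scene","top"):
    s=r.snapshot(n);cv2.imwrite(f"pics/{n}0.png",s["frame"][:,:,::-1]);pickle.dump(s,open(n+".pkl","wb"))
    print(n,s["fx"],s["cx"],s["cy"],np.round(s["R"],3).tolist(),np.round(s["t"],3), "cam",np.round(-np.array(s["R"]).T@s["t"],3))
print(r.sense())
E
```

```text
scene 369.56997085370256 316.3134989807922 205.13133687539653 [[-0.861, -0.508, 0.005], [-0.304, 0.507, -0.807], [0.407, -0.696, -0.591]] [0.527 0.165 1.123] cam [0.046 0.967 0.794]
top 387.990327754302 311.5312584082345 193.9060012144874 [[-0.006, -1.0, 0.011], [-0.991, 0.004, -0.136], [0.136, -0.012, -0.991]] [0.078 0.57  1.417] cam [0.372 0.092 1.48 ]
{'clock': 0.1, 'joints': array([-7.75631285e+01,  5.26134785e+00,  7.05734109e+01, -9.67135277e-04,
        1.04267233e+02, -3.24933396e+00]), 'joint_vel': array([ 0.05301191, -0.08704362, -0.20168358,  0.02534785, -0.01029424,
       -0.03001576]), 'joint_torque': array([ 2.50890444e-03, -4.47857809e+01, -4.07568169e+01,  7.00776069e-02,
        2.84383009e-02, -9.95431765e-05]), 'tcp_pos': array([ 0.16222407, -0.57772029,  0.40360845]), 'orientation': array([-1.79898119e+02, -4.84479817e-03,  1.56859637e+01]), 'contact_force': array([-0.00207614, -0.11662067,  0.04018295]), 'torque': array([ 0.04108454, -0.01492211, -0.02552124]), 'gripper_force': 0.0, 'opening': 0.08786428032580353}
```

View pics/top0.png

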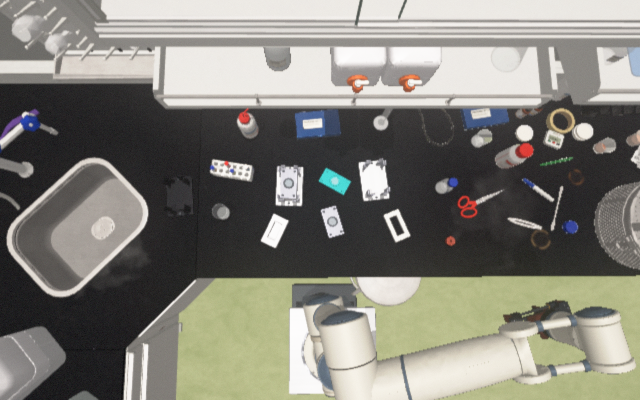

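View pics/scene0.png

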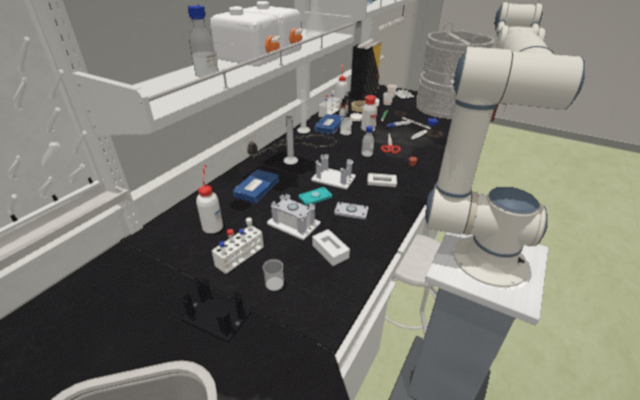

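Top view: finished cell in the nest at (289,185), empty nest at (374,180). The body is at (275,231), the cover at (332,221) and the frame at (397,225). The turquoise look-alike at (335,181) and the black nest at (179,195) are to be left alone.

```bash
cat > h.py <<'E'
import cv2,numpy as np
def ray(s,uv,z):
    R=np.array(s["R"]);c=-R.T@s["t"]
    uv=np.atleast_2d(uv).astype(float)
    d=np.c_[(uv[:,0]-s["cx"])/s["fx"],(uv[:,1]-s["cy"])/s["fy"],np.ones(len(uv))]@R
    return c+d*((z-c[2])/d[:,2])[:,None]
def proj(s,X):
    p=np.atleast_2d(X)@np.array(s["R"]).T+s["t"]
    return np.c_[s["fx"]*p[:,0]/p[:,2]+s["cx"],s["fy"]*p[:,1]/p[:,2]+s["cy"]]
def rect(s,seed,z,thr=70,sat=None):
    """min-area rectangle (world plane z) of the bright blob nearest the seed (world xy)."""
    g=s["frame"].max(2); m=(g>thr).astype(np.uint8)
    m=cv2.morphologyEx(m,cv2.MORPH_OPEN,np.ones((3,3)))
    cs,_=cv2.findContours(m,cv2.RETR_EXTERNAL,cv2.CHAIN_APPROX_NONE)
    u=proj(s,[*seed,z])[0]
    cs=[c for c in cs if len(c)>20]
    c=max(cs,key=lambda c:cv2.pointPolygonTest(c,tuple(map(float,u)),True))
    P=ray(s,c[:,0],z)[:,:2].astype(np.float32)
    (x,y),(w,h),a=cv2.minAreaRect(P*1000)
    if w<h:w,h,a=h,w,a+90
    a=(a+90)%180-90
    return np.array([x/1000,y/1000]),a,(w,h)
E
python3 - <<'E'
from h import *;import pickle
s=pickle.load(open("top.pkl","rb"))
for n,uv,z in(("body",(275,231),.035),("cover",(332,221),.012),("frame",(390,225),.014),("nestE",(374,180),.01),("nestF",(289,185),.01),("turq",(335,181),.012)):
    p=ray(s,[uv],z)[0,:2];print(n,p,rect(s,p,z))
print("bottle",ray(s,[(446,186)],.1),"beaker",ray(s,[(220,212)],.07),"rack",ray(s,[(232,170)],.1))
im=s["frame"][100:280,180:480,::-1];cv2.imwrite("pics/crop.png",cv2.resize(im,None,fx=2.6,fy=2.6,interpolation=cv2.INTER_CUBIC))
E
```

```text
body [0.43297312 0.21092118] (array([0.43503564, 0.21384592]), -25.49462127685547, (119.16567993164062, 68.55559539794922))
cover [ 0.47054402 -0.00248728] (array([ 0.46958929, -0.00205244]), 16.182701110839844, (118.56950378417969, 66.18763732910156))
frame [ 0.4542193  -0.22164774] (array([ 0.45350287, -0.24613631]), 22.618934631347656, (117.87283325195312, 69.67426300048828))
nestE [ 0.62775035 -0.16649611] (array([ 0.63118103, -0.16703488]), 6.225862503051758, (164.06117248535156, 113.2171859741211))
nestF [0.60949198 0.16060737] (array([0.60943451, 0.16054965]), -2.4151611328125, (162.7562713623047, 106.53409576416016))
turq [ 0.62405435 -0.01598502] (array([ 0.62482318, -0.01363514]), 60.199031829833984, (116.35663604736328, 67.07514953613281))
bottle [[ 0.58916869 -0.41085637  0.1       ]] beaker [[0.50136501 0.40830296 0.07      ]] rack [[0.65064064 0.36236413 0.1       ]]
```

View pics/crop.png

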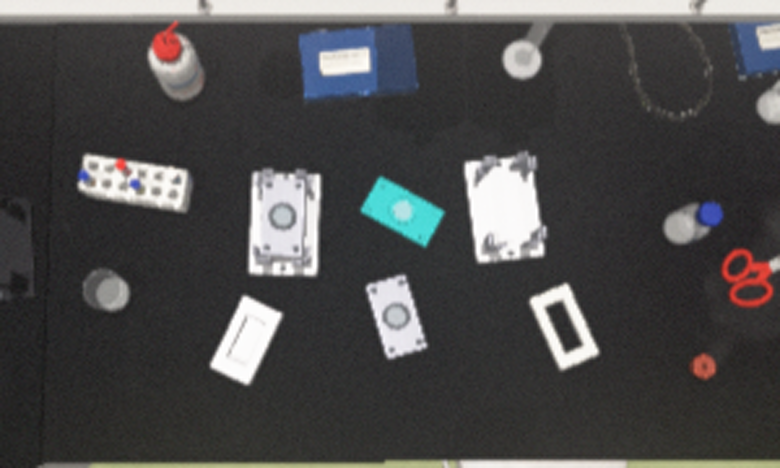

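The crop confirms that the right-hand nest is empty. Next is a wrist-camera tour: frame, nest, cover, body.

Run:
```python
from station import r
from h import *;import pickle
ims=[]
for n,p,a,z in(("frame",(.4535,-.246),22.6,.014),("nest",(.631,-.167),5,.01),("cover",(.4696,-.002),16.2,.012),("body",(.435,.214),-25.5,.035)):
    r.reach([*p,.36],[180,0,a]);r.wait(.2)
    s=r.snapshot("wrist");pickle.dump(s,open(n+".pkl","wb"));ims.append(s["frame"])
    print(n,proj(s,[*p,z]),"cam",np.round(-np.array(s["R"]).T@s["t"],3),rect(s,p,z),r.sense()["clock"])
v=np.vstack([np.hstack(ims[:2]),np.hstack(ims[2:])])[:,:,::-1]
cv2.imwrite("pics/wr.png",cv2.resize(v,(800,500),interpolation=cv2.INTER_AREA))
```

```text
frame [[324.3827608  187.29019538]] cam [ 0.518 -0.219  0.34 ] (array([ 0.50854254, -0.21828935]), 22.566457748413086, (232.15008544921875, 183.0705108642578)) 1.975
nest [[323.99180824 186.11935407]] cam [ 0.7   -0.162  0.341] (array([ 0.56473206, -0.18351578]), -86.44605588912964, (795.6043090820312, 370.8649597167969)) 3.025
cover [[324.21706269 187.74047519]] cam [0.538 0.017 0.34 ] (array([ 0.47111734, -0.00260888]), 16.15688133239746, (109.0027847290039, 60.902931213378906)) 4.1917
body [[324.82705402 192.56307513]] cam [0.499 0.183 0.34 ] (array([0.49438882, 0.20007498]), -21.006866455078125, (234.27740478515625, 133.94482421875)) 5.5417
```

View pics/wr.png

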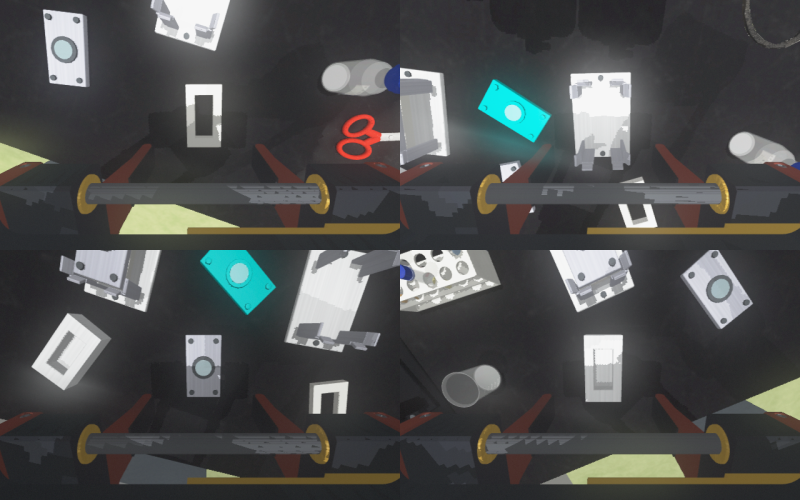

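Wrist mosaic: frame at about (204,116), empty nest at (601,120) with centreline holes at about (601,78) and (603,154), cover at (204,366), body at (603,368). I'll refine these with a higher threshold and an enlarged nest view.

Run:
```python
from h import *;import pickle
L={}
for n,p,z in(("frame",(.4535,-.246),.014),("cover",(.4696,-.002),.012),("body",(.435,.214),.035)):
    s=pickle.load(open(n+".pkl","rb"))
    seed={"frame":(.4535+.045*np.cos(.394),-.246+.045*np.sin(.394)),"cover":p,"body":(.435+.045*.903,.214-.045*.43)}[n]
    for t in(90,110,130,150): print(n,t,rect(s,seed,z,t))
def crop(n,x0,x1,y0,y1,f):
    s=pickle.load(open(n+".pkl","rb"));return cv2.resize(s["frame"][y0:y1,x0:x1,::-1],None,fx=f,fy=f,interpolation=cv2.INTER_CUBIC)
cv2.imwrite("pics/nb.png",np.hstack([crop("nest",250,390,100,285,3),crop("body",270,375,120,305,3)]))
```

```text
frame 90 (array([ 0.45472095, -0.24712572]), 22.552623748779297, (110.60125732421875, 61.9929313659668))
frame 110 (array([ 0.45475552, -0.24719617]), 22.856674194335938, (110.88360595703125, 61.462738037109375))
frame 130 (array([ 0.45519095, -0.24708566]), 22.999719619750977, (109.56999206542969, 61.04570770263672))
frame 150 (array([ 0.45472311, -0.24688919]), 22.5524959564209, (108.40335845947266, 61.11918258666992))
cover 90 (array([ 0.47063812, -0.00276148]), 16.148591995239258, (107.98973083496094, 60.46080017089844))
cover 110 (array([ 0.47061493, -0.00269342]), 16.155733108520508, (107.98924255371094, 60.214515686035156))
cover 130 (array([ 0.46943219, -0.00293692]), -73.84802055358887, (28.157930374145508, 26.537338256835938))
cover 150 (array([ 0.4694306 , -0.00293163]), 16.15199851989746, (26.53734016418457, 26.047048568725586))
body 90 (array([0.43697507, 0.21310492]), -25.503021240234375, (111.32960510253906, 61.53488540649414))
body 110 (array([0.4365137 , 0.21322699]), -25.52313232421875, (110.37272644042969, 61.25613784790039))
body 130 (array([0.43651913, 0.2132384 ]), -25.523193359375, (110.37274932861328, 61.23086929321289))
body 150 (array([0.43652405, 0.21324863]), -25.52313232421875, (110.37272644042969, 60.85231018066406))
```

View pics/nb.png

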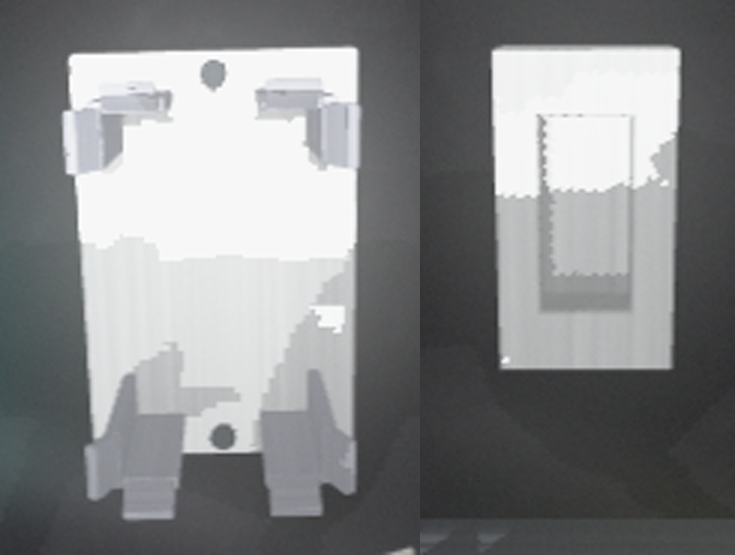

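Nest crop: base plate with centreline holes near image pixels (321,124) and (324,245). The body's top face is fully visible. I'll compute the nest pose, then pick the body.

```bash
cat >> h.py <<'E'
def nest(s,seed=(.631,-.167),dbg=False):
    g=s["frame"].max(2);hs=[]
    for u in [(321,124),(324,245)] if seed is None else seed:
        x,y=map(int,np.round(u));w=g[y-8:y+9,x-8:x+9].astype(float)
        wt=np.clip(np.median(w[w>np.percentile(w,40)])-w-50,0,None); yy,xx=np.mgrid[y-8:y+9,x-8:x+9]
        k=(xx-x)**2+(yy-y)**2<36; wt=wt*k
        hs.append(((wt*xx).sum()/wt.sum(),(wt*yy).sum()/wt.sum()))
    P=ray(s,hs,.01)[:,:2];d=P[0]-P[1]
    return P.mean(0),np.degrees(np.arctan2(d[1],d[0])),np.linalg.norm(d),hs
E
python3 - <<'E'
from h import *;import pickle
s=pickle.load(open("nest.pkl","rb"));c,a,l,hs=nest(s,None);print(c,a,l,hs)
g=s["frame"].max(2)
mid=[]
for row in(170,180,190,200,210):
    on=np.where(g[row,240:400]>120)[0]+240
    P=ray(s,[(on[0]-.5,row),(on[-1]+.5,row)],.01)[:,:2]
    R=np.array([[np.cos(np.radians(a)),np.sin(np.radians(a))],[-np.sin(np.radians(a)),np.cos(np.radians(a))]])
    print(row,((P-c)@R.T*1000).round(1).tolist())
on=np.where(g[90:200,300]>120)[0]+90
print(((ray(s,[(300,on[0]-.5)],.01)[:,:2]-c)@R.T*1000).round(1))
E
```

```text
[ 0.62903019 -0.16544599] 6.315158821134904 0.13479527994791687 [(np.float64(320.7407786885246), np.float64(124.10399590163935)), (np.float64(323.93453887884266), np.float64(245.2499095840868))]
170 [[20.7, 51.0], [18.3, -50.1]]
180 [[9.8, 50.6], [7.4, -50.2]]
190 [[-1.3, 50.3], [-3.7, -50.3]]
200 [[-12.6, 49.9], [-15.0, -50.5]]
210 [[-24.1, 50.6], [-26.5, -50.6]]
[[76.5 21.1]]
```

```bash
cat > ops.py <<'E'
from station import r
from h import *
G=.163
NA=6.4;NC=np.array([.6290,-.1654])+.0004*np.array([np.cos(np.radians(NA)),np.sin(np.radians(NA))])
def fz(): return r.sense()["contact_force"]
def pick(xy,a,gz,squeeze):
    r.reach([*xy,G+gz+.07],[180,0,a]); r.servo_line([*xy,G+gz],speed=.12)
    r.grab(squeeze); r.wait(.2); s=r.sense(); print("grip",s["opening"],s["gripper_force"],s["clock"])
    r.servo_line([*xy,G+gz+.12],speed=.2)
def insert(gz,base,xy=NC,a=NA,top=.088):
    """gz: grasp height above part underside; base: final underside height."""
    r.reach([*xy,G+gz+.115],[180,0,a]); r.servo_line([*xy,G+gz+top],speed=.1); r.wait(.2)
    f0=fz(); z=top; step=.004
    while z>base-.0005:
        z=max(z-step,base-.0006) if z>base+.004 else z-.001
        r.servo_line([*xy,G+gz+z],speed=.06)
        f=fz()-f0
        if np.abs(f).max()>4: print("z",round((z-base)*1000,1),"f",f.round(1))
        if f[2]>12 : break
    s=r.sense();print("end mm above home",(s["tcp_pos"][2]-G-gz-base)*1000,"f",(s["contact_force"]-f0).round(1),s["tcp_pos"].round(4),s["clock"])
E
python3 - <<'E'
from ops import *
pick((.4367,.2132),-25.5,.025,35)
insert(.025,.010)
E
```

```text
grip 0.05955493236438913 35.000039488077164 7.5167
z -1.0 f [-2.7  1.6  7.9]
end mm above home 0.404066811462463 f [-2.7  1.6  7.9] [ 0.6295 -0.1654  0.1984] 15.95
```

Run:
```python
from ops import *;import pickle
r.let_go();r.wait(.1);r.servo_line([*NC,.36],speed=.2);r.wait(.1)
s=r.snapshot("wrist");pickle.dump(s,open("n1.pkl","wb"));print(r.sense()["clock"])
seed=NC+.045*np.array([.99,.11])
u=proj(s,[*NC,.045])[0];print(u)
x,y=map(int,u)
cv2.imwrite("pics/n1.png",cv2.resize(s["frame"][y-90:y+100,x-80:x+80,::-1],None,fx=3,fy=3,interpolation=cv2.INTER_CUBIC))
```

```text
17.8
[325.66940923 193.89278199]
```

View pics/n1.png

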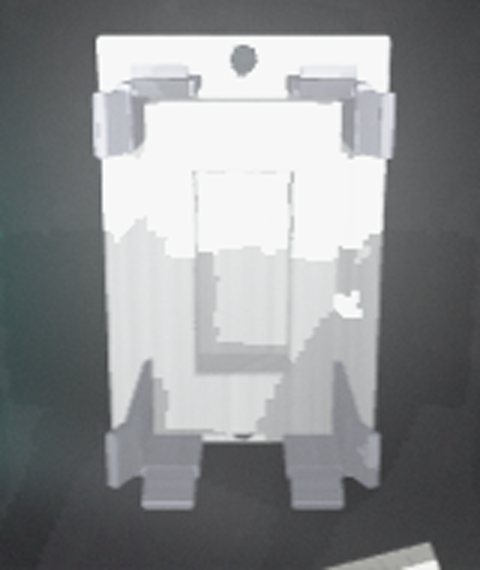

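The body sits square in the pocket between all four guides. Frame next.

Run:
```python
from ops import *
pick((.4548,-.2471),22.7,.021,20)
insert(.021,.045)
```

```text
grip 0.05970856698644969 19.999702870845795 20.1667
z -1.0 f [-1.5  0.4  6.1]
end mm above home 0.19903824650718827 f [-1.5  0.4  6.1] [ 0.6294 -0.1654  0.2292] 25.825
```

Run:
```python
from ops import *;import pickle
r.let_go();r.wait(.1);r.servo_line([*NC,.36],speed=.2);r.wait(.1)
s=r.snapshot("wrist");x,y=map(int,proj(s,[*NC,.045])[0])
A=s["frame"][y-90:y+100,x-80:x+80]
c=np.array([.4707,-.0027]);r.reach([*c,.30],[180,0,16.15]);r.wait(.15)
s=r.snapshot("wrist");pickle.dump(s,open("c2.pkl","wb"))
for t in(70,90,110):print(rect(s,c,.012,t))
x,y=map(int,proj(s,[*c,.012])[0])
B=s["frame"][y-90:y+100,x-80:x+80]
cv2.imwrite("pics/n2.png",cv2.resize(np.hstack([A,B])[:,:,::-1],None,fx=2.5,fy=2.5,interpolation=cv2.INTER_CUBIC));print(r.sense()["clock"])
```

```text
(array([ 0.47045587, -0.0027007 ]), 16.17382049560547, (110.21347045898438, 60.9911003112793))
(array([ 0.47092584, -0.00257826]), 16.109670639038086, (109.17817687988281, 60.55246353149414))
(array([ 0.47091663, -0.00254571]), 16.109670639038086, (109.1778335571289, 60.17686462402344))
28.65
```

View pics/n2.png

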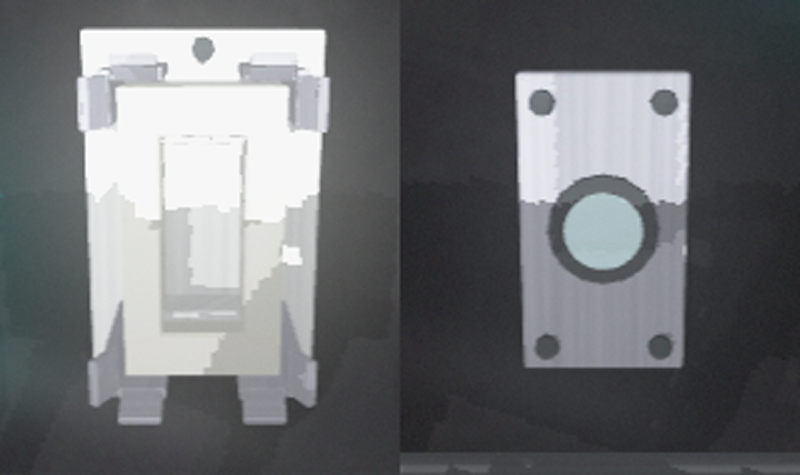

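The frame is square on the body and the cover lies screws up.

Run:
```python
from ops import *
pick((.4707,-.0026),16.15,.021,25)
insert(.021,.059,top=.092)
```

```text
grip 0.05956404646297986 25.00047504901886 30.4333
z -1.0 f [-2.8  2.   6.8]
end mm above home 0.39366360254712573 f [-2.8  2.   6.8] [ 0.6294 -0.1653  0.2434] 35.175
```

Run:
```python
from ops import *
r.let_go();r.wait(.1);r.servo_line([*NC,.36],speed=.2);r.wait(.2)
s=r.snapshot("wrist");x,y=map(int,proj(s,[*NC,.045])[0])
A=s["frame"][y-90:y+110,x-100:x+100]
s=r.snapshot("scene");B=s["frame"][120:320,170:420]
cv2.imwrite("pics/n3.png",cv2.resize(np.hstack([A,B])[:,:,::-1],None,fx=1.77,fy=1.77,interpolation=cv2.INTER_CUBIC));print(r.sense()["clock"],r.sense()["contact_force"])
```

```text
36.95 [-0.23793    -0.12294488  0.8748039 ]
```

View pics/n3.png

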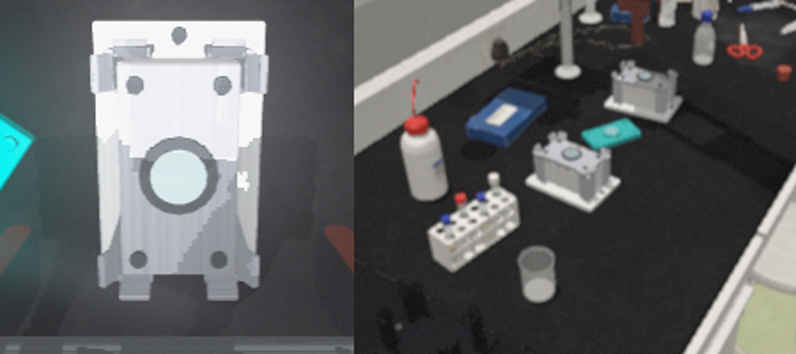

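The cover is square between the guides with its screw heads up. The finished cell, rack, beaker and bottle are undisturbed, and the gripper is clear.

```bash
python3 -c "
from station import r
print(r.hand_in())"
```

```text
the job is handed in; nothing more can be done
None
```

The second flow cell (body, frame, then cover with screw heads up) is built in the nest that was empty, square between the guides and seated to within about 0.4 mm by the arm's readings; everything is released, the bystanders look undisturbed, and I handed it in at about 37 s of the 66 s allowed (no verdict was returned).

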